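# Clamp the tube carrier onto the bench shaker

## Robot

A 6-joint arm with a two-finger parallel gripper is mounted at the origin on the work surface. World frame = base frame: x ahead of the robot, y to its left, z up, the work surface at z = 0. Lengths are in m, angles in rad, forces in N, time in s.
With the tool pointing down it reaches from about 0.4 to 0.925 m from the base axis. Payload 3.4 kg.
Tool frame: the origin (TCP) lies midway between the tips of the shut fingers; the grasp point (between the pads) lies 19 mm behind it (manip.pinch_z is the distance from the TCP to the grasp point, in m); z points along the fingers, y is the line along which they close (so a half turn about z gives the same grasp; the last joint's range is limited). The gripper opens to 85 mm and grips with 20 to 120 N. Pads are 22 mm wide; open, the fingers measure 114 mm over their backs; the gripper's body (76 mm by 85 mm) begins 54 mm behind the grasp point. The pads swing forward as they close: fully open they stand 13 mm farther back than shut.
Start: joints at [-1.365, 0.307, 1.506, -0, 1.328, -0.073], TCP at [0.158, -0.553, 0.231] pointing down, gripper open.
Joint ranges: [-3.12, 3.12], [-1.05, 2.28], [0.14, 2.33], [-1.42, 4.57], [0.1, 2.73], [-2.68, 2.68]. Speed limits (rad/s): [2.57, 2.57, 3.14, 3.14, 3.14, 3.14].

## Interface

Orientations are given as a unit quaternion [x, y, z, w].
In Python, from workcell import manip gives the robot as it stands.
- The arm moves only by the shell command python3 inch.py 'ROWS' [OPENING] [FORCE]. ROWS is rows parted by semicolons, their numbers by spaces, 1 to 5 of them, each of 6 numbers: dx, dy, dz in m, then a rotation vector rx, ry, rz in rad; each row shifts and turns the commanded pose from where the row before left it, along the tool's axes as they then stand; what a row does not reach is not made up. A row lasts 1/12 s, in which the tool goes at most 0.0417 m and 0.125 rad, less where a joint would pass 70% of its speed; a pose out of reach is approached as far as the arm can. OPENING is the finger opening in m, set as the command begins (- or left out keeps the last). The fingers move at their own pace and stop on an object; FORCE is the grip in N (left out, the last holds). Time passes only in rows, so rows that do not move let the fingers close. It prints the time, the measured TCP pose, the force, the opening and the grip force at its end.
- manip.observe(): the state, without advancing time (a new reading comes with each control period).
- manip.read_camera(name): name is "scene" or "side" or "wrist"; returns the picture (480x640x3 uint8, red, green, blue); there is no depth.
- manip.camera_params(name): a dict with "K" (3x3 intrinsics, pixels), "T" (4x4, takes a point from camera to world coordinates). Camera axes: x right, y up, looking along -z (the intrinsics and any distortion apply to the point x, -y, -z); pixel columns grow to the right and rows downward; lengths in m; the calibration is good to about 2 mm. A picture is of the moment at which its call begins: read the wrist's pose just before it. camera_params takes no time and is no camera call; for the wrist camera it gives the pose at the moment of the call.
- manip.job_done(): hands the job in; it is judged then, once.
The state is a dict: "t": time; "joint_pos": joint angles; "dq": joint speeds; "joint_torque": joint torques, N m; "tool_pos": TCP position; "eef_rot": TCP orientation; "ft_force": force on the tool from outside, world axes, zero at the start; "wrist_torque": the same for the moment, N m; "grip_width": finger opening in m; "grasp_force": force on a finger pad.
Only numpy, scipy, OpenCV 4.12 (cv2) and the standard library are available. Lean on these libraries where they do the work, as an engineer would, in place of code of your own. Each camera call takes 0.05 s, during which the arm holds its last target. There are 200 camera calls.

## Task

Clamp the tube carrier onto the bench shaker. First, with the bed still empty and using only the star handwheel to turn it, line the clamp bar up with the length of the bed; then lift the carrier by its handle, lower it gently over the bar so that it sits flat on the deck between the guides, and push the wheel's spokes round again until the bar lies square across the carrier's slot. Last of all throw the brake lever fully over, away from where it started, and leave everything else on the bench where it stands.

Things in the scene. Friction and masses are not known exactly. Their poses are not given: they have to be found in the camera images.
- base: Bench shaker, fixed: white housing 250 (x) x 415 (y) x 50 mm, dark steel deck at z = 50 mm. Origin on the underside, z up. In its own frame: the bed (between four low aluminium guides) is centred at y = -60 mm, the star handwheel at y = +125 mm, the brake lever's block at x = +50, y = -165 mm.
- bed (a point): Centre of the bed on the deck's top, 50 mm above the bench; same axes as the base. The carrier lies here with its length along this x (either way round). Guides stand 88 mm away along x and 54 mm along y (4 mm play each side), 22 mm high, their lips flared outwards.
- star_wheel (a joint): Star handwheel, upright axis, five steel spokes 72 degrees apart, no rim. Rad, growing anticlockwise seen from above; spokes point at value + k x 72 degrees from base +x. Turns the clamp bar one to one, same sense; at 0 the bar lies along the bed's length (base x). Stops at -2.3 and +1.8; starts from -2.1 to -0.85. Takes 0.4 N m (5 N at the spokes), stays where left.
- wheel_hub (a point): On the star wheel's axis at the height of the spokes (94 mm above the bench); turns with the wheel, x along one spoke. Spokes: 14 mm round bars ending in black 22 mm balls centred 92 mm from the axis. Black domed hub of radius 50 mm, its top 18 mm above this point. Below the spokes, outside the hub, 37 mm free height to the deck.
- bar_top (a point): Centre of the top of the steel clamp bar in the middle of the bed, 22 mm above the deck; turns with the bar, x along its length. The bar is 72 x 14 x 12 mm on a thin neck, 10 mm free height below it. Not to be touched by the fingers.
- carrier: Tube carrier, 168 x 100 x 85 mm, 0.5 to 0.8 kg, standing loose on the bench. Origin at the centre of its underside, x along its length, z up. Grey floor 6 mm thick with a central slot 84 mm (x) by 28 mm (y) right through it; a white tube block 36 x 96 x 50 mm at each end (inner faces at x = +-48 mm); between them the floor is open to view beneath the handle.
- carrier_handle (a point): Centre of the carrier's handle, 76 mm above its underside: a steel bar along carrier x, 140 mm long, 16 mm wide (y), 18 mm tall (top at 85 mm), nothing beside it between the blocks.
- brake (a joint): Brake lever on the base, rad: near 0 (0 to 0.15 at the start) it leans to the base's -x, at 1.2 (stop) it leans to +x. Swings about the base's y axis, stiffness about 1 N at the tip, stays where it is left.
- brake_tip (a point): Centre of the black 26 mm ball at the lever's end, 90 mm from the pivot; the pivot is at base x = +50, y = -165 mm, 72 mm above the bench. The ball is 146 mm above the bench at both ends of its 102 mm travel along base x, from base x = -1 to +101 mm; its top is at 175 mm in mid-swing.
- beaker: Bystander: glass beaker, 68 mm across, 85 mm high, origin under its centre.
- tip_box: Bystander: grey pipette-tip box, 87 x 122 x 63 mm, origin under its centre.
- media_bottle: Bystander: amber bottle, 70 mm across, 150 mm high, origin under its centre.
- dish_stack: Bystander: stack of culture dishes, 90 mm across, 59 mm high, origin under its centre.
- cap_jar: Bystander: white screw jar, 86 mm across, 90 mm high, origin under its centre.
- glove_carton: Bystander: green-grey glove carton, 200 x 110 x 75 mm, origin under its centre.
- clamp_bar: The steel clamp bar itself (see bar_top): origin on its axis at deck height, x along the bar, z up.

How it is judged:
By the outcome, as a careful person would: the job done as asked, in the order asked, and still so for the second after the job is handed in, with the robot touching nothing.
It also fails if it takes over 72 s, if anything falls off the work surface, if the arm or the gripper's body presses on something with over 40 N, if the wrist force passes 120 N, or if a joint passes its speed limit or range.

## Working session

There is one attempt and no reset: what is moved stays moved. The work goes in short steps, Python scripts to look and compute and a shell command to move; the robot and the scene stay as the last step left them, time stands still between calls to the robot, and variables do not carry over. Pictures are saved under pics/ and viewed, at most 10 in all, crops included, and the job is handed in when it is done.

```bash
ls; mkdir -p pics; python3 - <<'E'
from workcell import manip
import cv2,numpy as np
for n in("scene","side"):
    im=manip.read_camera(n);cv2.imwrite(f"pics/{n}0.png",im[:,:,::-1]);p=manip.camera_params(n);print(n,{k:np.round(v,4).tolist() if not isinstance(v,str) else v for k,v in p.items()})
s=manip.observe();print(s)
E
```

```text
inch.py
pics
workcell.py
scene {'K': [[548.8777, 0.0, 314.8232], [0.0, 548.8777, 239.8182], [0.0, 0.0, 1.0]], 'T': [[-0.5361, -0.7202, 0.4404, 1.1454], [0.8441, -0.4619, 0.2723, 0.472], [0.0073, 0.5177, 0.8555, 1.2151], [0.0, 0.0, 0.0, 1.0]]}
side {'K': [[459.6835, 0.0, 320.3458], [0.0, 459.6835, 239.145], [0.0, 0.0, 1.0]], 'T': [[-0.9974, 0.0273, -0.0672, 0.4749], [-0.0703, -0.5907, 0.8038, 1.076], [-0.0178, 0.8064, 0.5911, 0.8222], [0.0, 0.0, 0.0, 1.0]]}
{'t': 0.1, 'joint_pos': array([-1.36552962e+00,  3.07507212e-01,  1.50757329e+00,  5.74183204e-06,
        1.32841348e+00, -7.35186146e-02]), 'dq': array([ 0.00087871, -0.00157251, -0.0034169 , -0.00028393,  0.00012332,
        0.00038346]), 'joint_torque': array([-8.25318803e-04, -4.58530748e+01, -2.52609104e+01, -2.43881896e-04,
        5.56104264e-03,  6.63246226e-06]), 'tool_pos': array([ 0.15806882, -0.55217243,  0.23045648]), 'eef_rot': array([ 9.90300212e-01,  1.38940945e-01, -5.97986718e-05, -9.48788011e-04]), 'ft_force': array([-0.39394636, -0.29489064,  0.38276118]), 'wrist_torque': array([-0.00699456,  0.01693389,  0.02921372]), 'grasp_force': 0.0, 'grip_width': 0.0857632847365617}
```

View pics/scene0.png

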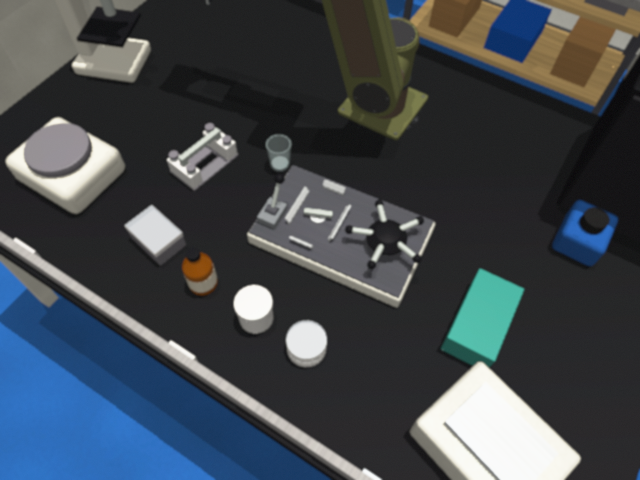

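View pics/side0.png

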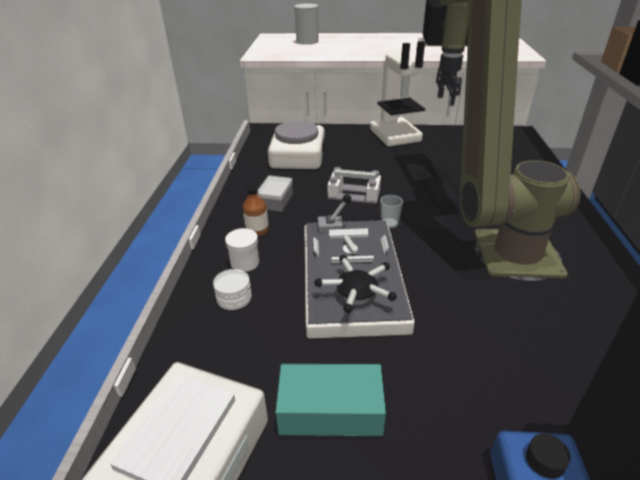

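Scene: the base lies at the middle (wheel hub ~(388,236), lever ball ~(280,177)), with the carrier left of it at ~(203,155) and the beaker at (279,153). Side view: wheel ~(357,285), lever ball ~(346,200), carrier ~(355,185). I'll enlarge both.

```bash
python3 - <<'E'
import cv2
a=cv2.imread("pics/scene0.png")[115:310,160:440];cv2.imwrite("pics/sc.png",cv2.resize(a,None,fx=2.8,fy=2.8,interpolation=cv2.INTER_CUBIC))
a=cv2.imread("pics/side0.png")[160:345,290:420];cv2.imwrite("pics/sd.png",cv2.resize(a,None,fx=3.2,fy=3.2,interpolation=cv2.INTER_CUBIC))
E
```

```text
(no output)
```

View pics/sc.png

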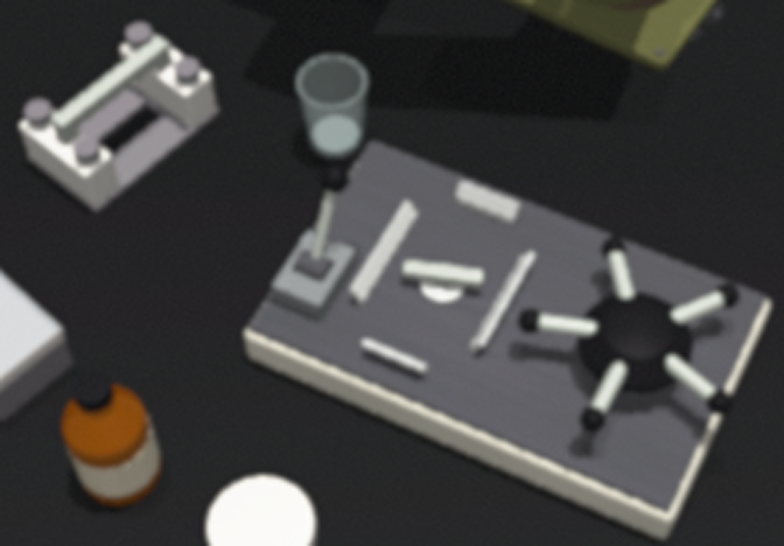

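View pics/sd.png

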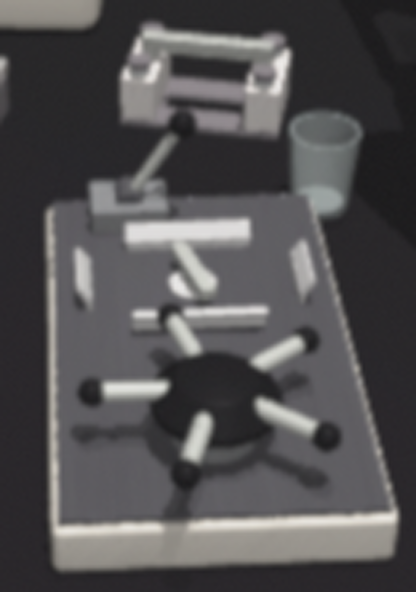

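Crop points read (scene crop: spoke balls (615,247),(729,296),(720,402),(592,420),(530,320); lever ball (335,178); bar ends (405,265),(483,275); carrier tube caps (139,33),(187,70),(38,110),(87,151). Side crop has matching ones). I'll triangulate and fit.

```bash
cat > h.py <<'E'
from workcell import manip
import numpy as np, cv2
from scipy.optimize import least_squares
from scipy.spatial.transform import Rotation as R
def P(n,T=None):
    p=manip.camera_params(n);T=np.linalg.inv(p["T"] if T is None else T);return p["K"]@np.diag([1,-1,-1])@T[:3]
def proj(M,X):
    q=np.c_[X,np.ones(len(X))]@M.T;return q[:,:2]/q[:,2:]
def tri(M1,a,M2,b):
    X=cv2.triangulatePoints(M1,M2,np.float64(a).T,np.float64(b).T);return (X[:3]/X[3]).T
def axes(v):  # world vector -> tool axes
    return R.from_quat(manip.observe()["eef_rot"]).inv().apply(v)
E
python3 - <<'E'
from h import *
np.set_printoptions(precision=4,suppress=True)
S=P("scene");D=P("side")
sc=lambda l:(np.array(l,float)+.5)/2.8-.5+[160,115]
sd=lambda l:(np.array(l,float)+.5)/3.2-.5+[290,160]
a=sc([(615,247),(729,296),(720,402),(592,420),(530,320),(335,178),(372,143),(768,302),(668,518),(247,335),(405,265),(483,275),(139,33),(187,70),(38,110),(87,151),(62,122),(163,45)])
b=sd([(307,340),(327,436),(186,472),(91,391),(169,314),(181,124),(312,198),(396,516),(57,530),(50,206),(178,248),(210,285),(152,32),(265,72),(0,0),(139,66),(145,38),(285,47)])
X=tri(S,a,D,b);print(X)
def model(p):
    x,y,w,q,lx=p
    c=[(.092*np.cos(q+k*2*np.pi/5),.125+.092*np.sin(q+k*2*np.pi/5),.094) for k in range(5)]
    c+=[(lx,-.165,.146)]+[(-.125,-.2075,.05),(-.125,.2075,.05),(.125,.2075,.05),(.125,-.2075,.05)]
    Y=R.from_euler('z',w).apply(c);return Y+[x,y,0]
hub=X[:5].mean(0);
best=None
for q in np.arange(-3.1,3.1,.3):
    r=least_squares(lambda p:np.r_[proj(S,model(p))-a[:10],proj(D,model(p))-b[:10]].ravel(),[hub[0],hub[1]-.12,0,q,0],loss='soft_l1')
    if best is None or r.cost<best.cost:best=r
p=best.x;print(p,best.cost);print(np.c_[proj(S,model(p))-a[:10],proj(D,model(p))-b[:10]])
d=X[11]-X[10];print("bar",np.arctan2(d[1],d[0])-p[2])
E
```

```text
[[ 0.3898  0.1923  0.0944]
 [ 0.3813  0.3011  0.0952]
 [ 0.4806  0.3426  0.0954]
 [ 0.5528  0.2605  0.0942]
 [ 0.4974  0.1679  0.096 ]
 [ 0.4935 -0.0352  0.1481]
 [ 0.3713 -0.0811  0.0404]
 [ 0.3304  0.3255  0.0413]
 [ 0.5717  0.3502  0.0405]
 [ 0.6165 -0.0527  0.0434]
 [ 0.4919  0.0355  0.0661]
 [ 0.4659  0.102   0.0747]
 [ 0.4989 -0.2441  0.1676]
 [ 0.4126 -0.2702  0.0691]
 [ 0.6423 -0.2273  0.2114]
 [ 0.5427 -0.2912  0.0634]
 [ 0.5375 -0.3215  0.0808]
 [ 0.3955 -0.3119  0.0709]]
[0.4726 0.1368 0.1036 2.3732 0.0021] 490.87065321208956
[[ 45.7329  21.8217   3.0504  36.265 ]
 [-33.3017 -16.5314  -3.7483 -24.7545]
 [-63.5909 -32.2432  -1.0372 -46.8372]
 [ -0.812   -1.7462  -0.3003   0.0908]
 [ 67.5589  33.0742  -0.5197  52.0672]
 [  3.2055   0.9841   0.0859   2.6019]
 [ -0.1201  -3.8851  -0.205   -1.9672]
 [  3.0062  -3.0755   0.9139   0.0748]
 [  2.0168  -0.1199  -3.0066  -0.2357]
 [ -1.9544  -2.7024  -1.5597  -1.6911]]
bar 1.8399012097594387
```

```bash
cat > fit.py <<'E'
from h import *
np.set_printoptions(precision=4,suppress=True)
S=P("scene");D=P("side")
sc=lambda l:(np.array(l,float)+.5)/2.8-.5+[160,115]
sd=lambda l:(np.array(l,float)+.5)/3.2-.5+[290,160]
a=sc([(615,247),(729,296),(720,402),(592,420),(530,320),(335,178),(372,143),(768,302),(668,518),(247,335)])
b=sd([(307,340),(327,436),(186,472),(91,391),(169,314),(181,124),(312,198),(396,516),(57,530),(50,206)])
def model(p):
    x,y,w,q,lx=p
    c=[(.092*np.cos(q-k*2*np.pi/5),.125+.092*np.sin(q-k*2*np.pi/5),.094) for k in range(5)]
    c+=[(lx,-.165,.146)]+[(-.125,-.2075,.05),(-.125,.2075,.05),(.125,.2075,.05),(.125,-.2075,.05)]
    return R.from_euler('z',w).apply(c)+[x,y,0]
r=least_squares(lambda p:np.r_[proj(S,model(p))-a,proj(D,model(p))-b].ravel(),[.46,.13,.1,-2.2,0],loss='soft_l1')
p=r.x;print(p,r.cost);print(np.c_[proj(S,model(p))-a,proj(D,model(p))-b])
print("wheel cand",[(p[3]+k*np.radians(72)) for k in range(-1,4)])
# carrier fit: handle ends top corners of blocks
cs=sc([(187,70),(87,151),(38,110),(139,33),(97,208)]);
cd=sd([(265,72),(139,66)])
def cm(c):
    t=R.from_euler('z',c[2]).apply
    k=np.array([(-1,1),(1,1),(1,-1),(-1,-1)])*[c[4],c[5]]
    K=np.c_[k,np.full(4,c[3])]
    return t(K)+[c[0],c[1],0], t([[.084,.048,.0]])+[c[0],c[1],0]
def f(c):
    K,L=cm(c);return np.r_[(proj(S,K)-cs[:4]).ravel(),(proj(D,K[:2])-cd).ravel(),(proj(S,L)-cs[4:]).ravel()]
g=least_squares(f,[.47,-.31,0.,.065,.066,.03]);print("carrier",g.x);print(g.fun)
print("handle ends",tri(S,sc([(62,122),(163,45)]),D,sd([(148,38),(283,47)])))
c=g.x
def fm(w,l):return R.from_euler('z',w).apply(l)
print("hub",p[:2]+fm(p[2],[0,.125,0])[:2],"bed",p[:2]+fm(p[2],[0,-.06,0])[:2],"levertip0",p[:2]+fm(p[2],[p[4],-.165,0])[:2])
E
python3 fit.py
```

```text
[ 0.4726  0.1301  0.1018 -2.5265  0.0034] 33.657516374269484
[[ 0.4346  0.1697 -0.7768  1.0076]
 [ 0.2232 -0.4879 -0.7862  1.391 ]
 [ 0.4848 -0.2848 -0.9291  1.7754]
 [ 0.9976 -0.7754 -0.4407  1.444 ]
 [ 0.9303 -0.2337 -0.1057  1.6974]
 [ 0.7271  0.0991 -0.2225  1.3632]
 [-2.053  -4.9799 -0.1958 -3.1684]
 [ 0.6476 -4.1109  0.475  -2.001 ]
 [-0.6844 -1.425  -2.9016 -2.4807]
 [-4.1367 -4.0538 -1.2366 -2.9872]]
wheel cand [np.float64(-3.7831460270193418), np.float64(-2.5265089655834245), np.float64(-1.2698719041475073), np.float64(-0.013234842711590034), np.float64(1.2434022187243272)]
carrier [ 0.4719 -0.3151 -0.1413  0.0664  0.0664  0.0349]
[ 0.2543 -0.7706  0.2355 -0.907  -0.0108  0.3999 -0.2767  0.0024 -0.3772
  1.3521 -0.3273 -0.2581 -0.2921  0.3395]
handle ends [[ 0.5354 -0.3238  0.0786]
 [ 0.3971 -0.3105  0.0723]]
hub [0.4599 0.2544] bed [0.4787 0.0704] levertip0 [ 0.4928 -0.0337]
```

Residuals are about 1 px without the chamfered housing corners. The wheel is at ≈ -1.27 and the base yaw ≈ 0.10. Next I'll move above the carrier for a wrist look, then above the bed.

```bash
r='.029 -.0133 -.0158 0 0 0'; python3 inch.py '.029 -.0133 -.0158 0 0 0;.029 -.0133 -.0158 0 0 0;.029 -.0133 -.0158 0 0 0;.029 -.0133 -.0158 0 0 0;.029 -.0133 -.0158 0 0 0' 0; python3 inch.py '.029 -.0133 -.0158 0 0 0;.029 -.0133 -.0158 0 0 0;.029 -.0133 -.0158 0 0 0;.029 -.0133 -.0158 0 0 0;.029 -.0133 -.0158 0 0 0';python3 inch.py '.029 -.0133 -.0158 0 0 0;.029 -.0133 -.0158 0 0 0;0 0 0 0 0 0;0 0 0 0 0 0'
python3 - <<'E'
from h import *
np.set_printoptions(precision=3,suppress=True)
p=manip.camera_params("wrist");im=manip.read_camera("wrist");cv2.imwrite("pics/w1.png",im[:,:,::-1])
np.save("w1T.npy",p["T"]);print(p["T"],p["K"]);s=manip.observe();print(s["tool_pos"],s["dq"])
E
```

```text
t: 0.52
tool_pos: [0.2799, -0.4476, 0.3105]
eef_rot: [0.99, 0.139, -0.0, -0.001]
ft_force: [0.8, -0.4, -0.5]
grip_width: 0.0252
grasp_force: 0.0
t: 0.93
tool_pos: [0.4011, -0.3436, 0.3897]
eef_rot: [0.99, 0.139, -0.0, -0.0]
ft_force: [0.7, -0.1, -0.6]
grip_width: -0.0001
grasp_force: 0.0
t: 1.27
tool_pos: [0.4501, -0.3027, 0.4213]
eef_rot: [0.99, 0.141, 0.0, 0.0]
ft_force: [0.4, -1.3, -0.1]
grip_width: 0.0002
grasp_force: 0.0
[[ 0.279  0.92   0.274  0.519]
 [-0.96   0.267  0.08  -0.282]
 [ 0.001 -0.285  0.958  0.564]
 [ 0.     0.     0.     1.   ]] [[415.887   0.    320.111]
 [  0.    415.887 246.16 ]
 [  0.      0.      1.   ]]
[ 0.449 -0.303  0.42 ] [-0.034  0.002  0.027 -0.005 -0.003  0.001]
```

View pics/w1.png

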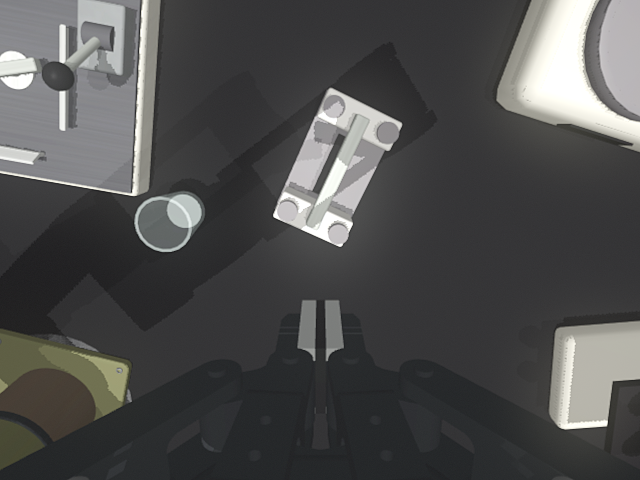

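Wrist view: carrier handle runs from (360,117) to (317,226); the tube caps are at (334,106),(388,131),(340,232),(289,208). The beaker is at (170,222) and the lever ball at (59,75). Next I'll fit the carrier with the heights left free, then go to the bed.

```bash
cat > car.py <<'E'
from h import *
np.set_printoptions(precision=4,suppress=True)
S=P("scene");D=P("side");W=P("wrist",np.load("w1T.npy"))
sc=lambda l:(np.array(l,float)+.5)/2.8-.5+[160,115]
sd=lambda l:(np.array(l,float)+.5)/3.2-.5+[290,160]
# order of caps: (-x,+y),(+x,+y),(+x,-y),(-x,-y)
cs=sc([(187,70),(87,151),(38,110),(139,33)]);cd=sd([(265,72),(139,66)]);cw=np.array([(289,208),(334,106),(388,131),(340,232)],float)
hs=sc([(62,122),(163,45)]);hd=sd([(148,38),(283,47)]);hw=np.array([(360,117),(317,226)],float)
def f(c):
    t=lambda l:R.from_euler('z',c[2]).apply(l)+[c[0],c[1],0]
    k=np.array([(-1,1),(1,1),(1,-1),(-1,-1)])*[c[4],c[5]];K=t(np.c_[k,np.full(4,c[3])])
    H=t([[c[7],0,c[6]],[-c[7],0,c[6]]])
    return np.r_[proj(S,K)-cs,proj(D,K[:2])-cd,proj(W,K)-cw,proj(S,H)-hs,proj(D,H)-hd,proj(W,H)-hw].ravel()
g=least_squares(f,[.47,-.31,-.1,.065,.066,.03,.085,.07],loss='soft_l1');print("carrier x y yaw capz cx cy handle_top half",g.x);print(f(g.x).reshape(-1,2))
print("wrist-side handle",tri(W,hw,D,hd),"wrist-scene",tri(W,hw,S,hs))
E
python3 car.py
python3 - <<'E'
from h import *
s=manip.observe();print("to bed view",axes(np.array([.40,.10,.42])-s["tool_pos"]))
E
```

```text
carrier x y yaw capz cx cy handle_top half [ 0.4702 -0.3178 -0.1338  0.0631  0.0661  0.0346  0.077   0.0676]
[[-0.2103 -0.8904]
 [ 0.2763 -1.0572]
 [ 0.1     0.5241]
 [-0.6555  0.1378]
 [ 0.0939  1.7257]
 [ 0.3634  0.2747]
 [-0.0693  1.8376]
 [-0.4942 -0.2091]
 [-0.3482  0.1767]
 [ 0.1606 -0.0778]
 [-1.1624 -0.3083]
 [-0.8433 -1.8731]
 [-1.0595  0.5301]
 [-3.7239  0.9484]
 [ 2.5511  0.2123]
 [-2.8874 -1.3005]]
wrist-side handle [[ 0.5349 -0.3237  0.0808]
 [ 0.3959 -0.3131  0.0772]] wrist-scene [[ 0.5365 -0.3237  0.0769]
 [ 0.3983 -0.3129  0.0621]]
to bed view [ 0.06462097 -0.4010233   0.00042994]
```

```bash
python3 inch.py '.008 -.037 0 0 0 0;.008 -.037 0 0 0 0;.008 -.037 0 0 0 0;.008 -.037 0 0 0 0;.008 -.037 0 0 0 0' >/dev/null; python3 inch.py '.008 -.037 0 0 0 0;.008 -.037 0 0 0 0;.008 -.037 0 0 0 0;.008 -.037 0 0 0 0;.008 -.037 0 0 0 0'>/dev/null;python3 inch.py '.008 -.037 0 0 0 0;.008 -.037 0 0 0 0;0 0 0 0 0 0;0 0 0 0 0 0'
python3 - <<'E'
from h import *
p=manip.camera_params("wrist");im=manip.read_camera("wrist");cv2.imwrite("pics/w2.png",im[:,:,::-1])
np.save("w2T.npy",p["T"]);print(manip.observe()["joint_pos"])
E
```

```text
t: 2.48
tool_pos: [0.4182, 0.15, 0.4196]
eef_rot: [0.99, 0.14, -0.001, 0.0]
ft_force: [1.0, -1.1, -0.8]
grip_width: -0.0003
grasp_force: 0.0
[ 2.47613037e-01  2.31933927e-02  1.40176920e+00 -1.16217213e-03
  1.71904467e+00  1.53889992e+00]
```

View pics/w2.png

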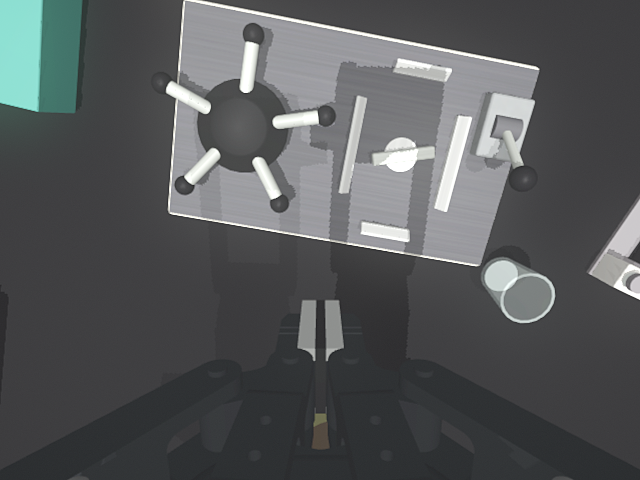

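W2 shows the spoke balls at (279,203),(185,185),(161,83),(253,33),(326,116), the lever ball at (523,178), the bar from (373,158) to (435,152), and the deck corners at (538,68),(481,265),(169,212),(184,1). Refitting with three views.

```bash
cat > fit2.py <<'E'
from h import *
np.set_printoptions(precision=4,suppress=True)
S=P("scene");D=P("side");W=P("wrist",np.load("w2T.npy"))
sc=lambda l:(np.array(l,float)+.5)/2.8-.5+[160,115]
sd=lambda l:(np.array(l,float)+.5)/3.2-.5+[290,160]
a=sc([(615,247),(729,296),(720,402),(592,420),(530,320),(335,178)])
b=sd([(307,340),(327,436),(186,472),(91,391),(169,314),(181,124)])
w=np.array([(279,203),(185,185),(161,83),(253,33),(326,116),(523,178),(481,265),(169,212),(184,1),(538,68)],float)
def model(p):
    x,y,yw,q,lx=p[:5]
    c=[(.092*np.cos(q-k*2*np.pi/5),.125+.092*np.sin(q-k*2*np.pi/5),p[5]) for k in range(5)]
    c+=[(lx,-.165,p[6])]+[(-.125,-.2075,p[7]),(-.125,.2075,p[7]),(.125,.2075,p[7]),(.125,-.2075,p[7])]
    return R.from_euler('z',yw).apply(c)+[x,y,0]
f=lambda p:np.r_[proj(S,model(p)[:6])-a,proj(D,model(p)[:6])-b,proj(W,model(p))-w]
r=least_squares(lambda p:f(p).ravel(),[.46,.13,.1,-2.5,0,.094,.146,.045],loss='soft_l1')
p=r.x;print(p,r.cost);print(f(p)[12:]);print("means",f(p)[:6].mean(0),f(p)[6:12].mean(0))
F=lambda l:p[:2]+R.from_euler('z',p[2]).apply(l)[:2]
print("wheel",p[3]+np.radians(72),"hub",F([0,.125,0]),"bed",F([0,-.06,0]),"tip",F([p[4],-.165,0]))
sb=sc([(405,265),(483,275)]);sb2=sd([(178,248),(210,285)])
# bar ends on plane z=.072 from wrist
M=W;
for uv in [(373,158),(435,152)]:
    A=M[:,[0,1,3]].copy();A[:,2]+=M[:,2]*.072;q=np.linalg.inv(A)@[*uv,1];print("bar end",q[:2]/q[2])
E
python3 fit2.py
```

```text
[ 0.4711  0.1273  0.1076 -2.5283  0.0027  0.0941  0.1499  0.0282] 26.206151405183054
[[-0.3496 -0.6325]
 [-1.1848 -0.5136]
 [ 0.3948 -0.5772]
 [-0.5583  1.18  ]
 [-1.3001 -0.6999]
 [-0.6048 -0.6014]
 [ 0.4388 -0.8405]
 [ 6.5515  0.1458]
 [ 8.0101 -0.9402]
 [ 3.1409  0.4804]]
means [ 0.0081 -1.5784] [0.3354 0.4987]
wheel -1.2716530790093734 hub [0.4577 0.2516] bed [0.4775 0.0676] tip [ 0.4915 -0.0365]
bar end [0.4647 0.0999]
bar end [0.4911 0.0334]
```

```bash
python3 inch.py '0 0 .04 0 0 -.11;0 0 .04 0 0 -.11;0 0 .04 0 0 -.11;0 0 .04 0 0 -.11' >/dev/null; python3 inch.py '.033 -.01 0 0 0 0;.033 -.01 0 0 0 0;.033 -.01 0 0 0 0;.033 -.01 0 0 0 0;.033 -.01 0 0 0 0'; python3 inch.py '0 0 0 0 0 0;0 0 0 0 0 0'
python3 - <<'E'
from h import *
s=manip.observe();print(axes(np.array([.5088,.2964,.072])-s["tool_pos"]),s["tool_pos"])
Rt=R.from_quat(s["eef_rot"]).as_matrix();print(np.arctan2(Rt[1,0],Rt[0,0]))
E
```

```text
t: 3.28
tool_pos: [0.5118, 0.2938, 0.2602]
eef_rot: [0.937, 0.35, -0.001, 0.001]
ft_force: [-0.0, -0.2, 0.9]
grip_width: -0.0002
grasp_force: 0.0
t: 3.45
tool_pos: [0.5118, 0.2944, 0.2596]
eef_rot: [0.936, 0.351, -0.001, 0.001]
ft_force: [-0.2, -0.5, -0.0]
grip_width: -0.0002
grasp_force: 0.0
[-0.00050567 -0.00355607  0.18764692] [0.51177195 0.29436125 0.25964668]
0.7169714078530378
```

```bash
python3 inch.py '0 -.0035 .033 0 0 0;0 0 .033 0 0 0;0 0 .033 0 0 0;0 0 .033 0 0 0;0 0 .033 0 0 0'>/dev/null; python3 inch.py '0 0 .0226 0 0 0;0 0 0 0 0 0'
python3 inch.py '-.00034 -.0068 0 0 0 -.1;-.00034 -.0068 0 0 0 -.1;-.00034 -.0068 0 0 0 -.1;-.00034 -.0068 0 0 0 -.1;-.00034 -.0068 0 0 0 -.1';python3 inch.py '-.00034 -.0068 0 0 0 -.1;-.00034 -.0068 0 0 0 -.1;-.00034 -.0068 0 0 0 -.1;-.00034 -.0068 0 0 0 -.1;-.00034 -.0068 0 0 0 -.1'; python3 inch.py '-.00034 -.0068 0 0 0 -.1;-.00034 -.0068 0 0 0 -.1;-.00034 -.0068 0 0 0 -.1;0 0 0 0 0 0'
cat > st.py <<'E'
from h import *
s=manip.observe();H=np.array([.4577,.2516])
Rt=R.from_quat(s["eef_rot"]).as_matrix();print("yaw",np.arctan2(Rt[1,0],Rt[0,0]))
d=s["tool_pos"][:2]-H;print("r",np.hypot(*d),"phi",np.arctan2(d[1],d[0]),s["tool_pos"],s["t"])
E
python3 st.py
```

```text
t: 4.03
tool_pos: [0.5038, 0.2935, 0.0686]
eef_rot: [0.937, 0.35, -0.006, 0.001]
ft_force: [-1.2, -0.1, -1.1]
grip_width: 0.0004
grasp_force: 0.0
t: 4.45
tool_pos: [0.484, 0.3155, 0.0754]
eef_rot: [0.819, 0.574, 0.003, 0.002]
ft_force: [7.7, -3.7, -4.6]
grip_width: -0.0
grasp_force: 3.8
t: 4.87
tool_pos: [0.4518, 0.3206, 0.0759]
eef_rot: [0.651, 0.759, 0.004, 0.003]
ft_force: [8.8, 0.9, -4.7]
grip_width: 0.0001
grasp_force: 3.8
t: 5.2
tool_pos: [0.4305, 0.3148, 0.0759]
eef_rot: [0.531, 0.847, 0.003, 0.002]
ft_force: [4.4, 0.4, -1.8]
grip_width: 0.0001
grasp_force: 2.1
yaw 2.0215871982041174
r 0.06879050008158318 phi 1.9779205153622124 [0.43046101 0.3147678  0.07594716] 5.2
```

```bash
cat > wh.py <<'E'
from h import *
H=np.array([.4577,.2516]);YW=.108
def score(im,M,q):
    t=0
    for k in range(5):
        an=q+YW+k*np.radians(72)
        for off,sg in((0,1),):
            r=np.linspace(.056,.078,8);X=np.c_[H[0]+r*np.cos(an),H[1]+r*np.sin(an),np.full(8,.097)]
            u=proj(M,X).astype(np.float32);t+=cv2.remap(im,u[None,:,0].copy(),u[None,:,1].copy(),1).mean()
    return t/5
def wheel(ims):
    qs=np.arange(-.63,.63,.01)
    for n,im in ims.items():
        g=cv2.GaussianBlur(cv2.cvtColor(im,cv2.COLOR_BGR2GRAY).astype(np.float32),(3,3),0);v=np.array([score(g,P(n),q) for q in qs])
        w=np.clip(v-np.quantile(v,.6),0,None)**2;z=(w*np.exp(1j*qs*5)).sum()
        print(n,"mod72: peak %.3f centroid %.3f"%(qs[v.argmax()],np.angle(z)/5),round(v.max()),round(v.min()))
import sys
if len(sys.argv)>1: wheel({n:cv2.imread(f"pics/{n}0.png") for n in("scene","side")})
ims={n:manip.read_camera(n)[:,:,::-1].copy() for n in("scene","side")}
for n in ims:cv2.imwrite(f"pics/{n}_now.png",ims[n])
wheel(ims)
E
python3 wh.py 1
```

```text
scene mod72: peak -0.010 centroid -0.014 207 73
side mod72: peak -0.020 centroid -0.018 201 74
scene mod72: peak -0.300 centroid -0.296 155 53
side mod72: peak -0.290 centroid -0.284 114 54
```

```bash
python3 inch.py '-.00025 -.005 0 0 0 -.0725;-.00025 -.005 0 0 0 -.0725;-.00025 -.005 0 0 0 -.0725;-.00025 -.005 0 0 0 -.0725;0 0 0 0 0 0'; python3 st.py; python3 wh.py
```

```text
t: 5.72
tool_pos: [0.4138, 0.3044, 0.0756]
eef_rot: [0.404, 0.915, 0.003, 0.002]
ft_force: [4.8, 3.0, 0.1]
grip_width: 0.0003
grasp_force: 2.3
yaw 2.3102364194531964
r 0.06865827206352765 phi 2.263963108520971 [0.41382899 0.30441375 0.07564792] 5.7167
scene mod72: peak -0.010 centroid -0.015 151 55
side mod72: peak -0.040 centroid -0.041 119 56
```

```bash
python3 inch.py '-.0001 -.0014 0 0 0 -.02;0 0 0 0 0 0;0 .012 0 0 0 0;0 0 -.04 0 0 0;0 0 -.04 0 0 0'; python3 inch.py '0 0 -.04 0 0 -.113;0 0 -.04 0 0 -.113;0 0 -.04 0 0 -.113;0 0 -.04 0 0 -.113;0 0 -.04 0 0 -.113';python3 inch.py '0 0 -.04 0 0 -.113;0 0 0 0 0 0' .085
python3 - <<'E'
from h import *
s=manip.observe();print(axes(np.array([.50,.10,.39])-s["tool_pos"]),s["joint_pos"])
E
python3 st.py;python3 wh.py
```

```text
t: 6.23
tool_pos: [0.416, 0.3085, 0.1517]
eef_rot: [0.396, 0.918, -0.004, -0.003]
ft_force: [1.6, 0.4, 0.7]
grip_width: 0.0002
grasp_force: 0.0
t: 6.65
tool_pos: [0.4168, 0.309, 0.3558]
eef_rot: [0.121, 0.993, -0.001, -0.001]
ft_force: [0.9, 0.6, -0.6]
grip_width: 0.0004
grasp_force: 0.0
t: 6.82
tool_pos: [0.4204, 0.3113, 0.4028]
eef_rot: [0.066, 0.998, 0.004, 0.006]
ft_force: [0.5, -0.2, 0.2]
grip_width: 0.0233
grasp_force: 0.0
[-0.106568   -0.19910091  0.012227  ] [ 5.56711625e-01  1.38751817e-01  1.31193178e+00 -1.07076438e-04
  1.67671499e+00 -8.82335370e-01]
yaw 3.0097819667114756
r 0.07040036913830598 phi 2.129828790605568 [0.42036202 0.31128323 0.40282964] 6.8167
scene mod72: peak -0.020 centroid -0.020 166 64
side mod72: peak -0.010 centroid -0.020 164 72
```

```bash
python3 inch.py '-.0178 -.0332 0 0 0 0;-.0178 -.0332 0 0 0 0;-.0178 -.0332 0 0 0 0;-.0178 -.0332 0 0 0 0;-.0178 -.0332 0 0 0 0' >/dev/null; python3 inch.py '-.0178 -.0332 0 0 0 0;0 0 0 0 0 0;0 0 0 0 0 0'
python3 - <<'E'
from h import *
p=manip.camera_params("wrist");im=manip.read_camera("wrist");np.save("w3T.npy",p["T"])
u=proj(P("wrist",p["T"]),np.array([[.4775,.0676,.06]]))[0];print(u)
x,y=np.clip(np.round(u).astype(int)-[130,95],0,[380,290]);print(x,y)
cv2.imwrite("pics/w3.png",cv2.resize(im[y:y+190,x:x+260,::-1],None,fx=3,fy=3,interpolation=cv2.INTER_CUBIC))
E
```

```text
t: 7.58
tool_pos: [0.4964, 0.0968, 0.3912]
eef_rot: [0.07, 0.998, -0.0, -0.003]
ft_force: [0.0, 0.2, -0.4]
grip_width: 0.085
grasp_force: 0.0
[292.84390173 178.86451374]
163 84
```

View pics/w3.png

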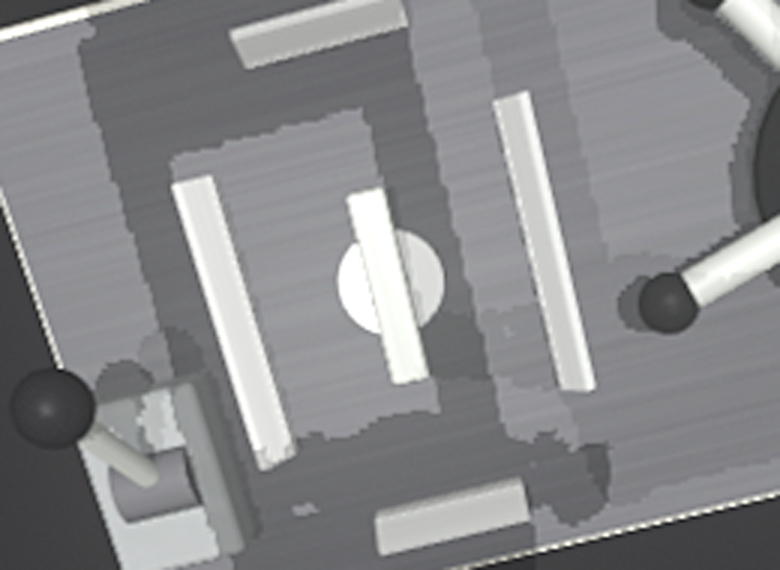

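w3: bar runs from (366,193) to (410,381) in the crop, about parallel to the guides. Left guide top edges (172,185)-(262,470) / (212,178)-(296,452); right guide (495,101)-(563,390) / (528,92)-(594,388). The end guides are at the top (230,32)-(407,22) and bottom (376,515)-(528,520).

```bash
python3 - <<'E'
from h import *
np.set_printoptions(precision=4,suppress=True)
M=P("wrist",np.load("w3T.npy"))
def pl(c,z=.072):
    uv=(np.array(c)+.5)/3-.5+[163,84];A=M[:,[0,1,3]].copy();A[:,2]+=M[:,2]*z;q=np.linalg.inv(A)@[*uv,1];return q[:2]/q[2]
def ln(n,a,b,z=.072):
    a,b=pl(a,z),pl(b,z);d=a-b if a[0]>b[0] else b-a;print(n,"ang %.4f"%np.arctan(d[1]/d[0]),"mid",(a+b)/2,"len %.4f"%np.hypot(*d));return (a+b)/2
B=ln("bar",(366,193),(410,381))
L=[ln("L",(172,185),(262,470)),ln("L",(212,178),(296,452))]
G=[ln("R",(495,101),(563,390)),ln("R",(528,92),(594,388))]
print("ends",pl((240,49)),pl((408,10)),"bot",pl((378,535)),pl((524,499)))
W=R.from_euler('z',-.108).as_matrix()[:2,:2];bed=np.array([.4775,.0676])
for x in (B,*L,*G):print(W@(x-bed))
E
```

```text
bar ang 0.0735 mid [0.4773 0.0676] len 0.0706
L ang 0.1126 mid [0.4842 0.0024] len 0.1101
L ang 0.1125 mid [0.4814 0.0169] len 0.1053
R ang 0.1065 mid [0.4705 0.1212] len 0.1075
R ang 0.1017 mid [0.4702 0.133 ] len 0.1097
ends [0.3874 0.0293] [0.3829 0.0896] bot [0.5711 0.0485] [0.5645 0.1068]
[-0.0002  0.0001]
[-0.0003 -0.0656]
[-0.0016 -0.0509]
[-0.0012  0.054 ]
[-0.0002  0.0658]
```

```bash
python3 inch.py '-.0029 -.0377 0 0 0 0;-.0029 -.0377 .0 0 0 0;-.0029 -.0377 0 0 0 0;-.0029 -.0377 0 0 0 0;-.0029 -.0377 .0 0 0 0' >/dev/null; python3 inch.py '-.0029 -.0377 .015 0 0 0;-.0029 -.0377 .015 0 0 0;-.0029 -.0377 .015 0 0 0;-.0029 -.0377 .015 0 0 0;-.0029 -.0377 .015 0 0 0'>/dev/null;python3 inch.py '-.0029 -.0377 .015 0 0 0;0 0 0 0 0 0;0 0 0 0 0 0'
python3 - <<'E'
from h import *
p=manip.camera_params("wrist");im=manip.read_camera("wrist");np.save("w4T.npy",p["T"])
u=proj(P("wrist",p["T"]),np.array([[.47,-.3178,.06]]))[0];print(u)
x,y=np.clip(np.round(u).astype(int)-[160,120],0,[320,240]);print(x,y)
cv2.imwrite("pics/w4.png",cv2.resize(im[y:y+240,x:x+320,::-1],None,fx=2.5,fy=2.5,interpolation=cv2.INTER_CUBIC))
E
```

```text
t: 8.72
tool_pos: [0.4726, -0.3154, 0.3009]
eef_rot: [0.068, 0.998, 0.002, -0.002]
ft_force: [0.4, 0.6, -0.6]
grip_width: 0.085
grasp_force: 0.0
[316.46359863 203.81944958]
156 84
```

View pics/w4.png

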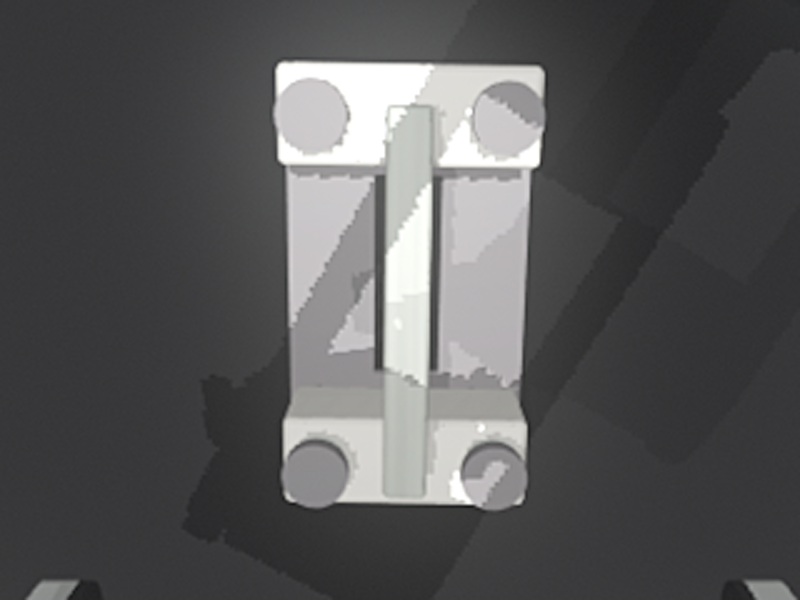

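w4: carrier close up. Handle top ends (410,106) and (405,496); block-top outer corners (277,63),(544,67),(526,503),(284,501) and inner corners (278,165),(541,167),(285,419),(526,421).

```bash
python3 - <<'E'
from h import *
np.set_printoptions(precision=4,suppress=True)
M=P("wrist",np.load("w4T.npy"));px=lambda l:(np.array(l,float)+.5)/2.5-.5+[156,84]
uv=px([(410,106),(405,496),(277,63),(544,67),(526,503),(284,501),(278,165),(541,167),(285,419),(526,421)])
# image up=? tool yaw~3 -> image up = tool +x = world -x, image right = +y
def pts(c):
    l=[(-.07,0,c[3]),(.07,0,c[3]),(-.084,-.048,c[4]),(-.084,.048,c[4]),(.084,.048,c[4]),(.084,-.048,c[4]),(-.048,-.048,c[4]),(-.048,.048,c[4]),(.048,-.048,c[4]),(.048,.048,c[4])]
    return R.from_euler('z',c[2]).apply(l)+[c[0],c[1],0]
f=lambda c:(proj(M,pts(c))-uv).ravel()
g=least_squares(f,[.47,-.318,-.13,.085,.056],loss='soft_l1');print(g.x);print(f(g.x).reshape(-1,2))
# free height check from two wrist places: handle ends w1,w4
W=P("wrist",np.load("w1T.npy"));print(tri(W,np.array([(317,226),(360,117.)]),M,uv[:2]))
s=manip.observe();Rt=R.from_quat(s["eef_rot"]).as_matrix();print("yaw",np.arctan2(Rt[1,0],Rt[0,0]),"want",g.x[2]+np.pi, axes(np.array([*g.x[:2],.056])-s["tool_pos"]))
E
```

```text
[ 0.4703 -0.3157 -0.1492  0.0812  0.053 ]
[[ 0.0733 -0.2564]
 [ 0.1024  0.0006]
 [-0.3057 -0.1316]
 [ 0.215  -0.2109]
 [-0.7729  0.6609]
 [ 0.6923  0.3845]
 [ 0.1866  0.3481]
 [-0.5082  0.9582]
 [-0.4483 -1.0801]
 [ 0.824  -0.7225]]
[[ 0.4021 -0.3089  0.0787]
 [ 0.5364 -0.3244  0.0889]]
yaw 3.0066262576317815 want 2.992396004363596 [ 0.002  -0.0023  0.246 ]
```

```bash
python3 inch.py '.002 -.0023 .036 0 0 .014;0 0 .04 0 0 0;0 0 .04 0 0 0;0 0 .04 0 0 0;0 0 .035 0 0 0' >/dev/null; python3 inch.py '0 0 .025 0 0 0;0 0 .02 0 0 0;0 0 .01 0 0 0;0 0 0 0 0 0'; python3 inch.py '0 0 0 0 0 0;0 0 0 0 0 0;0 0 0 0 0 0;0 0 0 0 0 0;0 0 0 0 0 0' 0 60; python3 inch.py '0 0 0 0 0 0;0 0 0 0 0 0;0 0 0 0 0 0'
```

```text
t: 9.52
tool_pos: [0.4706, -0.315, 0.0558]
eef_rot: [0.073, 0.997, 0.001, -0.002]
ft_force: [0.6, 0.5, 0.3]
grip_width: 0.0853
grasp_force: 0.0
t: 9.93
tool_pos: [0.4717, -0.3185, 0.0585]
eef_rot: [0.074, 0.997, -0.001, 0.001]
ft_force: [0.0, -0.2, 0.2]
grip_width: 0.025
grasp_force: 0.0
t: 10.18
tool_pos: [0.4714, -0.3176, 0.0581]
eef_rot: [0.074, 0.997, 0.0, 0.0]
ft_force: [-0.2, 4.1, 6.1]
grip_width: 0.0152
grasp_force: 62.8
```

```bash
python3 inch.py '0 0 -.02 0 0 0;0 0 -.035 0 0 0;0 0 -.04 0 0 0;0 0 -.04 0 0 0;0 0 -.04 0 0 0'; python3 inch.py '0 0 -.03 0 0 0;0 0 0 0 0 -.0857;0 0 0 0 0 -.0857;0 0 0 0 0 -.0857;0 0 0 0 0 0'
python3 - <<'E'
from h import *
s=manip.observe();Rt=R.from_quat(s["eef_rot"]).as_matrix();print("yaw",np.arctan2(Rt[1,0],Rt[0,0])%6.2832,"tilt",Rt[:,2], axes(np.array([.4775,.0680,.26])-s["tool_pos"]))
E
```

```text
t: 10.6
tool_pos: [0.4694, -0.3173, 0.2319]
eef_rot: [0.074, 0.997, 0.001, -0.002]
ft_force: [1.2, -0.4, -7.2]
grip_width: 0.0146
grasp_force: 60.9
t: 11.02
tool_pos: [0.4697, -0.3174, 0.2606]
eef_rot: [-0.055, 0.998, 0.001, -0.002]
ft_force: [-0.1, -0.0, -7.8]
grip_width: 0.0148
grasp_force: 60.9
yaw 3.2516583941386696 tilt [-0.00340835  0.00195638 -0.99999228] [-0.05011383  0.38224085  0.0013014 ]
```

```bash
python3 inch.py '-.0042 .0319 0 0 0 0;-.0042 .0319 0 0 0 0;-.0042 .0319 0 0 0 0;-.0042 .0319 0 0 0 0;-.0042 .0319 0 0 0 0' >/dev/null; python3 inch.py '-.0042 .0319 0 0 0 0;-.0042 .0319 0 0 0 0;-.0042 .0319 0 0 0 0;-.0042 .0319 0 0 0 0;-.0042 .0319 0 0 0 0'>/dev/null;python3 inch.py '-.0042 .0319 0 0 0 0;-.0042 .0319 0 0 0 0;0 0 .04 0 0 0;0 0 .04 0 0 0;0 0 0 0 0 0';python3 inch.py '0 0 0 0 0 0;0 0 0 0 0 0'
cat > d.py <<'E'
from h import *
s=[]
for i in range(1):
    s=manip.observe()
Rt=R.from_quat(s["eef_rot"]).as_matrix();print("yaw",np.arctan2(Rt[1,0],Rt[0,0])%6.2832,"tilt",Rt[:,2].round(4), axes(np.array([.4775,.0680,.108])-s["tool_pos"]).round(4),s["ft_force"].round(1))
E
python3 d.py
python3 - <<'E'
from h import *
p=manip.camera_params("wrist");im=manip.read_camera("wrist")
cv2.imwrite("pics/w5.png",im[:,:,::-1])
E
```

```text
t: 12.27
tool_pos: [0.4721, 0.0682, 0.1744]
eef_rot: [-0.054, 0.999, -0.0, -0.009]
ft_force: [-3.9, 0.3, -9.1]
grip_width: 0.0147
grasp_force: 61.2
t: 12.43
tool_pos: [0.4805, 0.0678, 0.1824]
eef_rot: [-0.053, 0.999, -0.0, 0.0]
ft_force: [0.9, 0.7, -6.9]
grip_width: 0.0153
grasp_force: 61.3
yaw 3.2484100512426757 tilt [ 2.e-04 -2.e-04 -1.e+00] [0.0029 0.0005 0.0744] [ 0.9  0.7 -6.9]
```

View pics/w5.png

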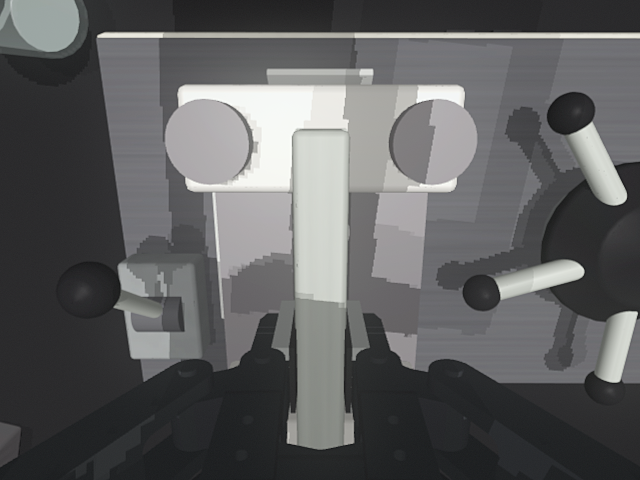

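w5: carrier held level and straight; block-top outer edge at y≈86 from (179,86) to (464,86), handle end at (320,130).

```bash
python3 - <<'E'
from h import *
s=manip.observe();M=P("wrist");Rt=R.from_quat(s["eef_rot"])
def pl(uv,z):
    A=M[:,[0,1,3]].copy();A[:,2]+=M[:,2]*z;q=np.linalg.inv(A)@[*uv,1];return np.r_[q[:2]/q[2],z]
z0=s["tool_pos"][2]-.057
for n,uv,z in(("end",(320,130),.085),("cl",(179,86),.054),("cr",(464,86),.054),("icl",(187,191),.054),("icr",(458,191),.054)):
    print(n,Rt.inv().apply(pl(uv,z0+z)-s["tool_pos"]).round(4))
print(s["tool_pos"])
E
python3 d.py
```

```text
end [ 0.0715  0.     -0.0282]
cl [ 0.0849 -0.0463  0.0027]
cr [0.085  0.0473 0.0027]
icl [ 0.0503 -0.0468  0.0029]
icr [0.0504 0.0487 0.0028]
[0.48170791 0.06774918 0.1835605 ]
yaw 3.248380929519288 tilt [ 0.0032  0.     -1.    ] [0.0044 0.0007 0.0755] [ 1.1  0.2 -6.6]
```

```bash
python3 inch.py '.0023 .0003 .01 0 0 .002;0 0 .015 0 0 0;0 0 .012 0 0 0;0 0 .008 0 0 0;0 0 0 0 0 0'; python3 d.py;python3 inch.py '0 0 .006 0 0 0;0 0 .006 0 0 0;0 0 .005 0 0 0;0 0 .004 0 0 0;0 0 0 0 0 0'; python3 d.py
```

```text
t: 12.9
tool_pos: [0.478, 0.0676, 0.1375]
eef_rot: [-0.052, 0.999, -0.0, 0.0]
ft_force: [-0.5, 0.6, -7.4]
grip_width: 0.0148
grasp_force: 61.2
yaw 3.246652482736297 tilt [ 6.e-04 -0.e+00 -1.e+00] [0.0005 0.0004 0.0295] [-0.5  0.6 -7.4]
t: 13.32
tool_pos: [0.477, 0.068, 0.1155]
eef_rot: [-0.053, 0.999, 0.0, -0.001]
ft_force: [-0.1, 0.0, -8.0]
grip_width: 0.0147
grasp_force: 61.2
yaw 3.2478535723474664 tilt [-1.5e-03 -1.0e-04 -1.0e+00] [-0.0005 -0.0001  0.0075] [-0.1  0.  -8. ]
```

Inside the guides with no contact force; the last millimetres go slowly.

```bash
python3 inch.py '0 0 .002 0 0 0;0 0 .002 0 0 0;0 0 .0015 0 0 0;0 0 0 0 0 0'; python3 inch.py '0 0 .001 0 0 0;0 0 .001 0 0 0;0 0 0 0 0 0'
```

```text
t: 13.65
tool_pos: [0.4779, 0.0682, 0.1111]
eef_rot: [-0.053, 0.999, 0.0, 0.0]
ft_force: [-1.0, 0.6, -5.2]
grip_width: 0.0149
grasp_force: 61.7
t: 13.9
tool_pos: [0.4782, 0.0683, 0.111]
eef_rot: [-0.053, 0.999, 0.0, 0.001]
ft_force: [-4.3, 0.4, 12.2]
grip_width: 0.0145
grasp_force: 64.1
```

```bash
python3 inch.py '0 0 -.001 0 0 0;0 0 0 0 0 0;0 0 0 0 0 0;0 0 0 0 0 0;0 0 0 0 0 0' .05; python3 inch.py '0 0 -.02 0 0 0;0 0 -.04 0 0 0;0 0 -.04 0 0 0;0 0 -.04 0 0 0;0 0 0 0 0 0';python3 inch.py '0 0 0 0 0 0;0 0 0 0 0 0' 0
python3 - <<'E'
from h import *
s=manip.observe();print(s["tool_pos"])
p=manip.camera_params("wrist");im=manip.read_camera("wrist");np.save("w6T.npy",p["T"]);cv2.imwrite("pics/w6.png",im[:,:,::-1])
ims=[cv2.resize(im[:,:,::-1],(400,300))]
for n,(x,y) in(("scene",(240,130)),("side",(280,170))):
    a=manip.read_camera(n)[y:y+150,x:x+200,::-1];ims.append(cv2.resize(a,(400,300),interpolation=cv2.INTER_CUBIC))
cv2.imwrite("pics/m6.png",np.vstack([np.hstack(ims[:2]),np.hstack([ims[2],ims[2]*0])]))
E
```

```text
t: 14.32
tool_pos: [0.4778, 0.068, 0.1099]
eef_rot: [-0.053, 0.999, -0.0, 0.0]
ft_force: [-0.2, 0.1, 0.1]
grip_width: 0.0502
grasp_force: 0.0
t: 14.73
tool_pos: [0.4828, 0.0684, 0.2576]
eef_rot: [-0.053, 0.999, 0.0, 0.008]
ft_force: [1.9, 0.2, -0.6]
grip_width: 0.0496
grasp_force: 0.0
t: 14.9
tool_pos: [0.4771, 0.068, 0.2494]
eef_rot: [-0.053, 0.999, -0.0, -0.0]
ft_force: [0.5, -0.7, -1.4]
grip_width: 0.0266
grasp_force: 0.0
[0.47708525 0.06802111 0.24944315]
```

View pics/m6.png

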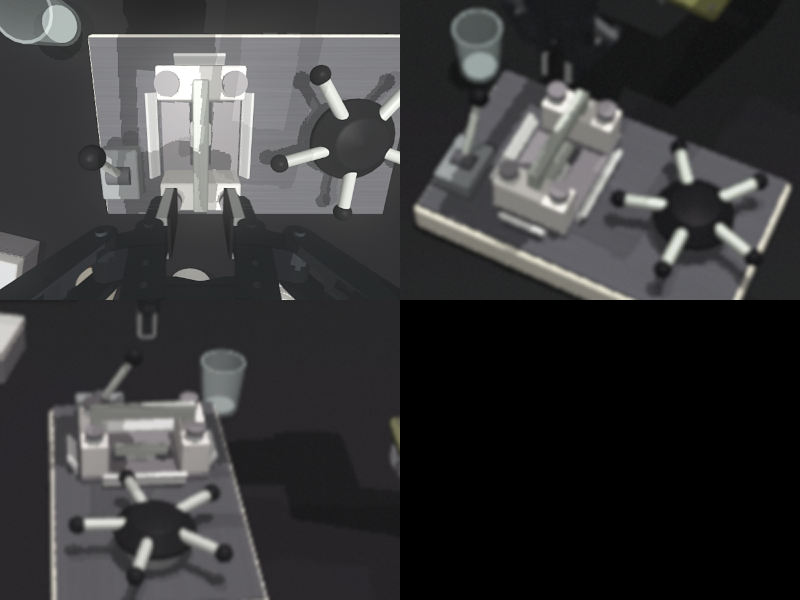

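The carrier sits flat between all four guides with the wheel undisturbed. Next I'll push a spoke clockwise by a quarter turn.

```bash
python3 inch.py '.0136 .0368 0 0 0 0;.0136 .0368 0 0 0 0;.0136 .0368 0 0 0 0;.0136 .0368 0 0 0 0;.0136 .0368 0 0 0 0'>/dev/null; python3 inch.py '0 0 0 0 0 0;0 0 0 0 0 0' | head -2; python3 st.py; python3 wh.py
```

```text
t: 15.63
tool_pos: [0.3886, 0.2451, 0.2484]
yaw -3.030341758279012
r 0.06939502111368276 phi -3.047465700263019 [0.38861217 0.2450777  0.24838306] 15.6333
scene mod72: peak -0.020 centroid -0.019 172 67
side mod72: peak -0.030 centroid -0.030 170 66
```

```bash
python3 inch.py '-.001 0 .035 0 0 0;0 0 .035 0 0 0;0 0 .035 0 0 0;0 0 .035 0 0 0;0 0 .034 0 0 0'>/dev/null; python3 inch.py '0 0 0 0 0 0;0 0 0 0 0 0'|head -4
python3 inch.py '-.00034 .0068 0 0 0 .1;-.00034 .0068 0 0 0 .1;-.00034 .0068 0 0 0 .1;-.00034 .0068 0 0 0 .1;-.00034 .0068 0 0 0 .1';python3 inch.py '-.00034 .0068 0 0 0 .1;-.00034 .0068 0 0 0 .1;-.00034 .0068 0 0 0 .1;-.00034 .0068 0 0 0 .1;-.00034 .0068 0 0 0 .1'; python3 inch.py '-.00034 .0068 0 0 0 .1;-.00034 .0068 0 0 0 .1;-.00034 .0068 0 0 0 .1;-.00034 .0068 0 0 0 .1;0 0 0 0 0 0';python3 st.py; python3 wh.py
```

```text
t: 16.32
tool_pos: [0.3906, 0.2418, 0.0744]
eef_rot: [-0.052, 0.999, -0.001, -0.003]
ft_force: [-0.5, 0.5, 0.1]
t: 16.73
tool_pos: [0.3965, 0.2749, 0.0781]
eef_rot: [0.198, 0.98, -0.002, 0.001]
ft_force: [-0.1, -9.2, 3.2]
grip_width: -0.0003
grasp_force: 4.0
t: 17.15
tool_pos: [0.4148, 0.3014, 0.078]
eef_rot: [0.435, 0.901, -0.002, -0.001]
ft_force: [-6.0, -6.1, 4.4]
grip_width: -0.0002
grasp_force: 4.1
t: 17.57
tool_pos: [0.4401, 0.3153, 0.0781]
eef_rot: [0.605, 0.796, -0.001, -0.0]
ft_force: [-4.1, -2.3, 1.4]
grip_width: 0.0001
grasp_force: 2.1
yaw 1.8422660338614962
r 0.06605865618829583 phi 1.8403489648296958 [0.44010856 0.31527329 0.07810627] 17.5667
scene mod72: peak 0.190 centroid 0.192 134 50
side mod72: peak 0.160 centroid 0.156 113 52
```

```bash
python3 inch.py '-.00032 .0066 0 0 0 .096;-.00032 .0066 0 0 0 .096;-.00032 .0066 0 0 0 .096;-.00032 .0066 0 0 0 .096;-.00032 .0066 0 0 0 .096'>/dev/null; python3 inch.py '0 0 0 0 0 0;0 0 0 0 0 0';python3 st.py; python3 wh.py
```

```text
t: 18.25
tool_pos: [0.4728, 0.3173, 0.0777]
eef_rot: [0.776, 0.631, -0.0, -0.0]
ft_force: [-4.4, -1.1, 0.4]
grip_width: -0.0003
grasp_force: 1.9
yaw 1.366291074737992
r 0.06744629157303325 phi 1.34465487603861 [0.47282273 0.31732903 0.07771575] 18.25
scene mod72: peak -0.280 centroid -0.279 104 45
side mod72: peak -0.320 centroid -0.328 101 50
```

```bash
python3 inch.py '0 -.012 0 0 0 0;0 0 -.04 0 0 0;0 0 -.04 0 0 0;0 0 -.04 0 0 0;0 0 -.04 0 0 0'>/dev/null; python3 inch.py '0 0 -.03 0 0 -.105;0 0 0 0 0 -.105;0 0 0 0 0 -.105;0 0 0 0 0 0';python3 st.py; python3 wh.py
python3 - <<'E'
from h import *
s=manip.observe();print(axes(np.array([.4491,-.0411,.26])-s["tool_pos"]))
M=P("wrist",np.load("w2T.npy"));A=M[:,[0,1,3]].copy();q=np.linalg.inv(A)@[500,276,1];print("beaker~",q[:2]/q[2])
E
```

```text
t: 19.1
tool_pos: [0.4625, 0.321, 0.2681]
eef_rot: [0.665, 0.746, 0.003, 0.001]
ft_force: [0.3, 0.2, -0.4]
grip_width: -0.0001
grasp_force: 0.0
yaw 1.685572419141478
r 0.06952853577260527 phi 1.5020415554875293 [0.46247665 0.32096426 0.2680554 ] 19.1
scene mod72: peak -0.320 centroid -0.323 168 64
side mod72: peak -0.320 centroid -0.322 168 70
[-0.35803289 -0.05193325  0.00613239]
beaker~ [ 0.35353363 -0.1390272 ]
```

```bash
python3 inch.py '-.0358 -.0052 0 0 0 0;-.0358 -.0052 0 0 0 0;-.0358 -.0052 0 0 0 0;-.0358 -.0052 0 0 0 0;-.0358 -.0052 0 0 0 0'>/dev/null;python3 inch.py '-.0358 -.0052 0 0 0 0;-.0358 -.0052 0 0 0 0;-.0358 -.0052 0 0 0 0;-.0358 -.0052 0 0 0 0;-.0358 -.0052 0 0 0 0'>/dev/null;python3 inch.py '0 0 0 0 0 0;0 0 0 0 0 0'
cat > lv.py <<'E'
from h import *
s=manip.observe();B=np.array([.4710,.1273]);W=R.from_euler('z',-.108).as_matrix()[:2,:2];q=W@(s["tool_pos"][:2]-B);print("TCP in base",q.round(4),s["tool_pos"][2])
E
python3 lv.py
```

```text
t: 20.2
tool_pos: [0.4497, -0.0431, 0.2655]
eef_rot: [0.669, 0.743, -0.0, -0.0]
ft_force: [0.2, 0.3, -1.4]
grip_width: 0.0003
grasp_force: 0.0
TCP in base [-0.0395 -0.1671] 0.2654905980278858
```

```bash
python3 inch.py '0 0 .035 0 0 0;0 0 .035 0 0 0;0 0 .035 0 0 0;0 0 .032 0 0 0;0 0 0 0 0 0'; python3 inch.py '0 .02 0 0 0 0;0 .02 0 0 0 0;0 .02 0 0 0 0;0 .02 0 0 0 0;0 .015 0 0 0 0';python3 inch.py '0 .01 0 0 0 0;0 .005 0 0 0 0;0 0 0 0 0 0;0 0 0 0 0 0';python3 lv.py
```

```text
t: 20.62
tool_pos: [0.445, -0.039, 0.1237]
eef_rot: [0.666, 0.746, -0.003, -0.005]
ft_force: [-1.3, 0.4, -1.1]
grip_width: -0.0001
grasp_force: 0.0
t: 21.03
tool_pos: [0.547, -0.0294, 0.1311]
eef_rot: [0.666, 0.746, 0.001, 0.001]
ft_force: [-0.9, -0.6, -1.5]
grip_width: 0.0004
grasp_force: 0.5
t: 21.37
tool_pos: [0.5588, -0.0285, 0.1291]
eef_rot: [0.666, 0.746, -0.0, -0.0]
ft_force: [-0.3, -0.1, -0.1]
grip_width: -0.0001
grasp_force: 0.0
TCP in base [ 0.0705 -0.1644] 0.12911935055068238
```

```bash
python3 inch.py '0 .003 0 0 0 0;0 0 0 0 0 0'|sed -n '2p;4p'; python3 inch.py '0 .003 0 0 0 0;0 0 0 0 0 0'|sed -n '2p;4p';python3 inch.py '0 .002 0 0 0 0;0 0 0 0 0 0'|sed -n '2p;4p'; python3 lv.py
```

```text
tool_pos: [0.5617, -0.0286, 0.1289]
ft_force: [-0.8, 0.7, -0.5]
tool_pos: [0.5636, -0.0284, 0.1286]
ft_force: [-3.4, -1.2, 1.7]
tool_pos: [0.5638, -0.0283, 0.1285]
ft_force: [-7.2, -0.3, 5.3]
TCP in base [ 0.0755 -0.1647] 0.1285102639021629
```

```bash
python3 inch.py '0 -.01 0 0 0 0;0 -.02 0 0 0 0;0 0 -.04 0 0 0;0 0 -.04 0 0 0;0 0 -.04 0 0 0'; python3 inch.py '-.02 0 -.035 0 0 0;-.03 0 -.035 0 0 0;0 0 0 0 0 0;0 0 0 0 0 0'; python3 wh.py
python3 - <<'E'
from h import *
T0=cv2.imread("pics/scene_now.png")
W=R.from_euler('z',.108)
for n in("scene","side"):
    g=cv2.imread(f"pics/{n}_now.png",0).astype(int);M=P(n)
    for bx in(-.001,.101):
        # shaft sample midway between pivot and ball: bright if lever there
        X=W.apply([[.05+(bx-.05)*f,-.165,.072+.074*f] for f in(.45,.55,.65,.75)])+[.471,.1273,0]
        u=proj(M,X).round().astype(int);print(n,bx,[int(g[v,x]) for x,v in u])
E
```

```text
t: 22.28
tool_pos: [0.536, -0.0314, 0.2493]
eef_rot: [0.667, 0.745, -0.0, -0.001]
ft_force: [1.1, 0.4, -0.3]
grip_width: 0.0001
grasp_force: 0.0
t: 22.62
tool_pos: [0.5443, -0.0797, 0.3181]
eef_rot: [0.667, 0.745, 0.002, 0.003]
ft_force: [-0.6, 0.3, 0.1]
grip_width: 0.0002
grasp_force: 0.0
scene mod72: peak -0.320 centroid -0.318 206 75
side mod72: peak -0.320 centroid -0.321 200 77
scene -0.001 [98, 95, 61, 47]
scene 0.101 [118, 95, 60, 31]
side -0.001 [40, 39, 39, 39]
side 0.101 [143, 140, 137, 130]
```

The side view shows the lever shaft at the far end and the wheel at −1.58. Handing in.

```bash
python3 -c "
from workcell import manip
print(manip.job_done())"
```

```text
the job is handed in; nothing more can be done
None
```

I handed the job in at about 23 s: the carrier sits flat between the guides, the clamp bar lies square across its slot (wheel at about −1.58 rad), the brake lever is against its far stop, and I touched nothing else on the bench.

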